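# Hold open the hatch of the isolated amplifier

## Task

Two radio amplifiers stand on the desk: the one with the yellow plug lock-out on its rear deck is isolated, the one with the red beacon is live and must stay shut. Lift the blue sprung hatch of the isolated one by its bar and hold it open at 45 degrees so that its inside can be inspected; it falls shut if let go, so finish while still holding it there, still and steady with the fingers. Leave everything else on the desk where it is.

Things in the scene. Friction and masses are not known exactly. Their poses are not given: they have to be found in the camera images.
- amp_left: the left (+y) of two equal grey RF amplifiers standing on the desk, fixed: a case 260 deep (its x) x 240 wide (its y) x 100 mm high. Origin: centre of its underside; x points from front panel to rear, z up; front roughly faces the robot. The front 157 mm of its top is a blue hatch; the rear 105 mm is a flat grey deck at height 100 mm on which a marker stands.
- amp_left_bar (a point): middle of the left (+y) hatch's steel lift bar: round, 12 mm thick, 130 mm long, level, parallel to the hinge (amplifier's y), on two flat arms 60 mm either side of the middle (110 mm free between), in the hatch's plane, 50 mm in front of the case (44 mm clear gap), 103 mm above the desk when shut, open air below. Moves with the hatch, 205 mm from the hinge axis.
- amp_left_hinge (a point): middle of the hinge axis of the left (+y) amplifier's hatch: 25 mm behind the case's centre, 103 mm above the desk; the axis runs along the amplifier's y. Axes as the amplifier's. With the hatch open by angle q the bar's middle lies 205*cos(q) mm in front of this point and 205*sin(q) mm above it.
- amp_left_hatch (a joint): opening angle of the left (+y) amplifier's blue hatch (plate 150 x 236 x 6 mm, 0.2 to 0.45 kg) in rad: 0 shut (level), 0.785 = 45 degrees, stop at 1.4; its front edge swings up and back towards the rear. Gravity and a closing spring pull it shut from any angle; about 2 to 6 N upwards at the bar opens it.
- amp_left_deck (a point): centre of the flat rear deck on top of the left (+y) amplifier, where its marker stands (within about 50 mm), 100 mm above the desk.
- amp_right: the right (-y) of two equal grey RF amplifiers standing on the desk, fixed: a case 260 deep (its x) x 240 wide (its y) x 100 mm high. Origin: centre of its underside; x points from front panel to rear, z up; front roughly faces the robot. The front 157 mm of its top is a blue hatch; the rear 105 mm is a flat grey deck at height 100 mm on which a marker stands.
- amp_right_bar (a point): middle of the right (-y) hatch's steel lift bar: round, 12 mm thick, 130 mm long, level, parallel to the hinge (amplifier's y), on two flat arms 60 mm either side of the middle (110 mm free between), in the hatch's plane, 50 mm in front of the case (44 mm clear gap), 103 mm above the desk when shut, open air below. Moves with the hatch, 205 mm from the hinge axis.
- amp_right_hinge (a point): middle of the hinge axis of the right (-y) amplifier's hatch: 25 mm behind the case's centre, 103 mm above the desk; the axis runs along the amplifier's y. Axes as the amplifier's. With the hatch open by angle q the bar's middle lies 205*cos(q) mm in front of this point and 205*sin(q) mm above it.
- amp_right_hatch (a joint): opening angle of the right (-y) amplifier's blue hatch (plate 150 x 236 x 6 mm, 0.2 to 0.45 kg) in rad: 0 shut (level), 0.785 = 45 degrees, stop at 1.4; its front edge swings up and back towards the rear. Gravity and a closing spring pull it shut from any angle; about 2 to 6 N upwards at the bar opens it.
- amp_right_deck (a point): centre of the flat rear deck on top of the right (-y) amplifier, where its marker stands (within about 50 mm), 100 mm above the desk.
- lockout: the mark of the isolated amplifier: yellow plug lock-out box, 50 x 85 x 36 mm, with a small red padlock on top (60 mm high in all), standing loose on the rear deck of one of the amplifiers (either). Origin at the centre of its underside, z up.
- beacon: the mark of the live amplifier: warning beacon, black round base 56 mm across with a bright red dome, 58 mm high, standing loose on the rear deck of the other amplifier. Origin at the centre of its underside, z up.
- screwdriver: screwdriver lying on the desk in front of the amplifiers. Origin on its underside; bystander.
- mug: blue mug, 80 mm across, 90 mm high, left side. Origin under its centre; bystander.
- puppy: white china puppy with black ears, 108 mm high, right side. Origin under its centre; bystander.
- microphone: desk microphone, black round foot 100 mm across, 150 mm high, left side. Origin under its centre; bystander.
- cleaner: small white bottle with red cap, 48 mm across, 110 mm high, right side. Origin under its centre; bystander.
Things that resemble listed ones, but are neither listed nor needed, are in the scene too. Of the things like the lockout, leave any that is brown; of the rest the smaller one is meant.

How it is judged:
On the way:
1. the hatch of the isolated amplifier is lifted off its case by the fingers (past about 11 degrees) (((horizontal distance between lockout and amp_left_deck below 0.09 m and value of joint amp_left_hatch above 0.2 rad and contact force between the fingers and amp_left_hatch above 0.5 N) or (horizontal distance between lockout and amp_right_deck below 0.09 m and value of joint amp_right_hatch above 0.2 rad and contact force between the fingers and amp_right_hatch above 0.5 N))), for 0.1 s.
At the end, for the whole second after the job is handed in: The hatch of the amplifier with the yellow lock-out stands at 45 degrees, within 6 degrees either way, at rest (under 0.1 rad/s) and carried by the fingers (over 0.5 N); the other hatch is shut (under 0.08 rad) (((horizontal distance between lockout and amp_left_deck below 0.09 m and value of joint amp_left_hatch between 0.680678 and 0.890118 rad and velocity of joint amp_left_hatch between -0.1 and 0.1 rad/s and contact force between the fingers and amp_left_hatch above 0.5 N and value of joint amp_right_hatch below 0.08 rad) or (horizontal distance between lockout and amp_right_deck below 0.09 m and value of joint amp_right_hatch between 0.680678 and 0.890118 rad and velocity of joint amp_right_hatch between -0.1 and 0.1 rad/s and contact force between the fingers and amp_right_hatch above 0.5 N and value of joint amp_left_hatch below 0.08 rad))); the arm keeps its last pose, push and grip.
It fails at once if the hatch of the live amplifier is opened (past 0.08 rad) ((horizontal distance between beacon and amp_left_deck below 0.09 m and value of joint amp_left_hatch above 0.08 rad) or (horizontal distance between beacon and amp_right_deck below 0.09 m and value of joint amp_right_hatch above 0.08 rad)).
It fails at once if the lock-out, the beacon or a bystander is shifted by more than 30 mm (distance of any of lockout, beacon, screwdriver, mug, puppy, microphone, cleaner from where it was at the start of the episode above 0.03 m).
It also fails if it takes over 32 s, if anything falls off the work surface, if the arm or the gripper's body presses on something with over 40 N, if the wrist force passes 120 N, or if a joint passes its speed limit or range.

## Robot

A 7-joint arm with a two-finger parallel gripper is mounted at the origin on the work surface. World frame = base frame: x ahead of the robot, y to its left, z up, the work surface at z = 0. Lengths are in m, angles in rad, forces in N, time in s.
With the tool pointing down it reaches from about 0.425 to 0.825 m from the base axis. Payload 3.6 kg.
Tool frame: the origin (TCP) lies midway between the tips of the shut fingers; the grasp point (between the pads) lies 19 mm behind it (manip.hold_point_z is the distance from the TCP to the grasp point, in m); z points along the fingers, y is the line along which they close (so a half turn about z gives the same grasp; the last joint's range is limited). The gripper opens to 85 mm and grips with 20 to 120 N. Pads are 22 mm wide; open, the fingers measure 114 mm over their backs; the gripper's body (76 mm by 85 mm) begins 54 mm behind the grasp point. The pads swing forward as they close: fully open they stand 13 mm farther back than shut.
Start: joints at [-1.3, 0.615, -0.013, 1.423, 0.008, 1.103, -0.04], TCP at [0.19, 0.622, 0.231] pointing down, gripper open.
Joint ranges: [-3.12, 3.12], [-0.3, 2.06], [-1.34, 1.32], [0.26, 2.42], [-1.36, 4.5], [0.01, 1.98], [-2.84, 2.84]. Speed limits (rad/s): [2.79, 2.79, 3.14, 3.14, 3.14, 3.14, 3.14].

## Interface

Orientations are given as a 3x3 rotation matrix whose columns are the frame's x, y, z axes.
In Python, from workcell import manip gives the robot as it stands.
- The arm moves only by the tool send_rows, never from a script. Its argument "increments" is a list of rows, each a list of 7 numbers: the shift along the tool's x, y, z in cm, then the turn, a rotation vector about the tool's x, y, z in rad, then the opening, from -1 (shut) to 1 (fully open). In form: [[tx, ty, tz, rx, ry, rz, gripper], ...]. A call has 1 to 20 rows; each row is the pose to reach, as a shift and turn from the pose commanded when the call began, along the tool's axes at that moment; what a row does not reach only later rows make up. A row lasts 1/8 s, in which the tool goes at most 62.5 mm and 10.7 degrees, less where a joint would pass 70% of its speed; a pose out of reach is approached as far as the arm can. A call with a gripper value outside its range is refused whole. The fingers move at their own pace and stop on an object; "grip_force" is the grip in N (left out, the last holds). Time passes only in rows, so rows that repeat a pose let the fingers close. It gives the time, the measured TCP pose, the force, the opening and the grip force at its end, in the units of the state.
- manip.get_obs(): the state, without advancing time (a new reading comes with each control period).
- manip.grab_frame(name): name is "scene" or "side" or "wrist"; returns a dict with "pixels" (480x640x3 uint8, red, green, blue), "intrinsics" (3x3 intrinsics, pixels), "T" (4x4, takes a point from camera to world coordinates); the wrist camera has in their place "hand_eye" (4x4, takes a point from camera to tool coordinates, whose origin is the TCP and whose axes are the flange's). Camera axes: x right, y up, looking along -z (the intrinsics and any distortion apply to the point x, -y, -z); pixel columns grow to the right and rows downward; lengths in m; the calibration is good to about 2 mm. A picture is of the moment at which its call begins: read the wrist's pose just before it. There is no depth.
- manip.sign_off(): hands the job in; it is judged then, once.
Trained networks look in a picture, given as the dict that the camera call returned (one of the last four; its "shot" number tells which), for a name from the list of things; names that differ only in an ending like _2 or _b are one class to them, and where a whole thing is asked for, a point or a joint stands for the part that bears it (a point fixed in the world has none). Each returns a list of dicts, best first, with "confidence" (0 to 1); they miss things now and then, are a little off and sometimes report something else, mostly with a low value. They report only what shows in the picture. A call takes as long as a camera call. They do not tell look-alikes from the thing itself.
- manip.cut_out(picture, name): "pixels" (480x640 bool, what is visible of it) and "position" ([column, row] in pixels, amid what is visible of it).
The state is a dict: "time": time; "qpos": joint angles; "joint_velocities": joint speeds; "joint_efforts": joint torques, N m; "tcp_pos": TCP position; "tool_rot": TCP orientation; "ft_force": force on the tool from outside, world axes, zero at the start; "wrist_torque": the same for the moment, N m; "grip_width": opening from 0.0 (shut) to 1.0 (fully open); "finger_force": force on a finger pad.
Only numpy, scipy, OpenCV 4.12 (cv2) and the standard library are available. Lean on these libraries where they do the work, as an engineer would, in place of code of your own. Each camera call takes 0.05 s, during which the arm holds its last target. There are 200 camera calls.

## Working session

There is one attempt and no reset: what is moved stays moved. The work goes in short steps, Python scripts to look and compute and a tool call to move; the robot and the scene stay as the last step left them, time stands still between calls to the robot, and variables do not carry over. Pictures are saved under pics/ and viewed, at most 10 in all, crops included, and the job is handed in when it is done.

Besides the shell and the picture viewer there is one more tool, called after "Emit:" by a JSON object that holds its "api" and its "payload". send_rows: Moves the arm, as the interface text tells. Its arguments: {"type":"object","properties":{"increments":{"type":"array"},"grip_force":{"type":"number"}},"required":["increments"]}

```bash
mkdir -p pics; ls
cat > h.py <<'E'
import numpy as np, cv2, pickle
from workcell import manip
def ray(f,px,T=None):
    K=np.array(f["intrinsics"]);T=np.array(f["T"]) if T is None else T
    d=np.linalg.inv(K)@np.array([px[0],px[1],1.0]);d=T[:3,:3]@(d*[1,-1,-1]);return T[:3,3],d
def atz(f,px,z,T=None):
    o,d=ray(f,px,T);return o+d*(z-o[2])/d[2]
def proj(f,p,T=None):
    K=np.array(f["intrinsics"]);T=np.array(f["T"]) if T is None else T
    c=T[:3,:3].T@(np.array(p)-T[:3,3]);u=K@(c*[1,-1,-1]);return u[:2]/u[2]
def save(f,n): cv2.imwrite(f"pics/{n}.png",cv2.cvtColor(f["pixels"],cv2.COLOR_RGB2BGR))
E
python3 - <<'E'
from h import *
for n in ("scene","side"):
    f=manip.grab_frame(n);save(f,n);print(n,[k for k in f if k!="pixels"],np.round(f["T"],3).tolist())
    for k in ("amp_left","amp_left_bar","lockout","beacon","screwdriver","microphone","mug"):
        print(k,[(np.round(r["position"]).tolist(),round(r["confidence"],2),int(r["pixels"].sum())) for r in manip.cut_out(f,k)])
o=manip.get_obs();print(o["time"],o["tcp_pos"],np.round(o["tool_rot"],3))
E
```

```text
pics
scene ['intrinsics', 'T', 'shot'] [[-0.633, -0.552, 0.543, 1.584], [0.774, -0.469, 0.425, 0.812], [0.02, 0.689, 0.724, 1.431], [0.0, 0.0, 0.0, 1.0]]
amp_left [([350.0, 291.0], 0.72, 7225), ([223.0, 222.0], 0.24, 277)]
amp_left_bar [([361.0, 270.0], 0.66, 3484)]
lockout [([339.0, 295.0], 0.85, 654), ([396.0, 360.0], 0.71, 1137), ([291.0, 259.0], 0.65, 407)]
beacon [([223.0, 222.0], 0.84, 298), ([458.0, 332.0], 0.58, 1261), ([247.0, 219.0], 0.17, 6475)]
screwdriver [([352.0, 232.0], 0.75, 137)]
microphone [([454.0, 331.0], 0.79, 1274), ([243.0, 217.0], 0.74, 6204)]
mug [([483.0, 295.0], 0.83, 982), ([362.0, 270.0], 0.63, 3529), ([354.0, 287.0], 0.39, 7582)]
side ['intrinsics', 'T', 'shot'] [[0.823, 0.37, -0.432, 0.111], [-0.568, 0.529, -0.63, -0.702], [-0.005, 0.764, 0.645, 0.825], [0.0, 0.0, 0.0, 1.0]]
amp_left [([298.0, 209.0], 0.97, 6952)]
amp_left_bar [([287.0, 197.0], 0.84, 3223), ([402.0, 306.0], 0.4, 13584)]
lockout [([342.0, 258.0], 0.96, 631), ([322.0, 172.0], 0.8, 582), ([285.0, 165.0], 0.61, 369)]
beacon [([298.0, 206.0], 0.7, 7086), ([428.0, 261.0], 0.69, 611)]
screwdriver [([259.0, 279.0], 0.81, 414), ([402.0, 308.0], 0.63, 13432), ([226.0, 170.0], 0.46, 733), ([297.0, 204.0], 0.43, 7225)]
microphone [([226.0, 172.0], 0.81, 790), ([297.0, 204.0], 0.72, 7216), ([256.0, 278.0], 0.62, 423), ([401.0, 306.0], 0.31, 13442)]
mug [([186.0, 184.0], 0.63, 1012)]
0.8 [0.19001947 0.62156799 0.23131326] [[-0.956  0.292 -0.   ]
 [ 0.292  0.956 -0.   ]
 [ 0.    -0.    -1.   ]]
```

View pics/scene.png

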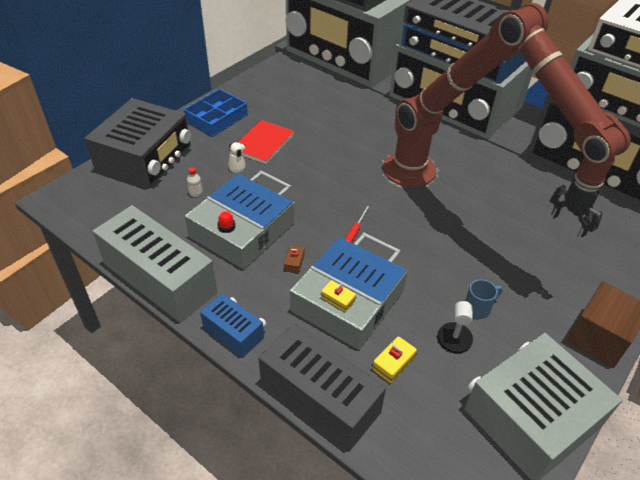

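View pics/side.png

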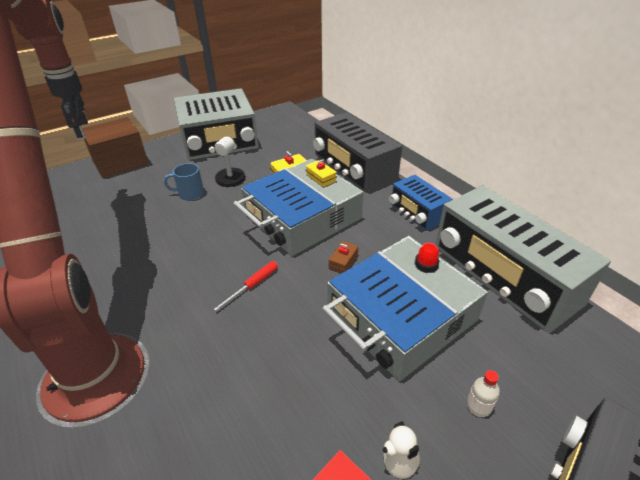

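The left amplifier carries the small yellow lock-out with a red padlock (scene 339,295; side 322,172). The right one carries the beacon (scene 226,221; side 428,257). There are three lock-out candidates: the one on the left deck, a bigger yellow one on the desk (scene 396,360), and a brown one on the desk (294,259). The smaller yellow one is meant, so the left amplifier is the isolated one. I'll confirm that with a crop and fit the hatch pose.

```bash
cat > fit.py <<'E'
from h import *
from scipy.optimize import minimize
fs=[manip.grab_frame(n) for n in ("scene","side")]
M=[]
for f,c in zip(fs,((361,270),(287,197))):
    hsv=cv2.cvtColor(f["pixels"],cv2.COLOR_RGB2HSV)
    b=cv2.inRange(hsv,(100,120,60),(125,255,255))
    b=cv2.morphologyEx(b,cv2.MORPH_CLOSE,np.ones((9,9)))
    n,l,s,ct=cv2.connectedComponentsWithStats(b)
    i=1+np.argmin([np.hypot(*(k-c))+(1e3 if s[j+1,4]<800 else 0) for j,k in enumerate(ct[1:])]);M.append((l==i).astype(np.uint8)); print(s[i],ct[i])
def quad(p):
    x,y,a=p;c,s=np.cos(a),np.sin(a)
    return [(x+c*u-s*v,y+s*u+c*v,.106) for u,v in ((-.13,-.118),(-.13,.118),(.02,.118),(.02,-.118))]
def cost(p):
    t=0
    for f,m in zip(fs,M):
        q=np.zeros_like(m);pts=np.array([proj(f,k) for k in quad(p)])
        cv2.fillPoly(q,[np.round(pts*16).astype(np.int32)],1,shift=4)
        t+=1-(q&m).sum()/(q|m).sum()
    return t
x0=atz(fs[0],(361,268),.106)
best=None
for a in (-.3,0,.3):
  r=minimize(cost,[x0[0]+.05,x0[1],a],method="Nelder-Mead",options=dict(initial_simplex=[[x0[0]+.05,x0[1],a],[x0[0]+.08,x0[1],a],[x0[0]+.05,x0[1]+.03,a],[x0[0]+.05,x0[1],a+.2]]))
  if best is None or r.fun<best.fun: best=r
x,y,a=best.x;print("amp",best.x,np.degrees(a),best.fun)
R=np.array([np.cos(a),np.sin(a)])
print("bar",best.x[:2]-.18*R,"hinge",best.x[:2]+.025*R)
o=[]
for f,k in zip(fs,((339,295),(322,172))):
    print("lock at z.13",atz(f,k,.13))
    for n in ("screwdriver","microphone","mug"): 
        print(n,[np.round(atz(f,r["position"],.02 if n[0]=="s" else .05),3).tolist() for r in manip.cut_out(f,n)[:1]])
    v=f["pixels"].copy();pts=[proj(f,k) for k in quad(best.x)]
    c,s=R
    for e in (-.065,.065): pts.append(proj(f,(x-.18*c-s*e,y-.18*s+c*e,.103)))
    for p in pts: cv2.circle(v,(int(round(p[0])),int(round(p[1]))),2,(0,255,0),1)
    u=np.mean(pts[:4],0).astype(int)
    o.append(cv2.resize(v[u[1]-75:u[1]+125,u[0]-75:u[0]+75],None,fx=2.6,fy=2.6,interpolation=cv2.INTER_CUBIC))
cv2.imwrite("pics/crop.png",cv2.cvtColor(np.hstack(o),cv2.COLOR_RGB2BGR))
E
python3 fit.py
```

```text
[ 314  237   92   65 2956] [360.01184032 268.55953992]
[ 243  170   90   57 2596] [287.47688752 197.22265023]
amp [0.64628497 0.20109313 0.09725319] 5.572197313208103 0.11135845471153438
bar [0.46713553 0.18361514] hinge [0.67116683 0.20352063]
lock at z.13 [0.73038567 0.22677226 0.13      ]
screwdriver [[0.42, 0.05, 0.02]]
microphone [[0.571, 0.527, 0.05]]
mug [[0.405, 0.508, 0.05]]
lock at z.13 [0.7202906  0.20462806 0.13      ]
screwdriver []
microphone [[0.537, 0.504, 0.05]]
mug [[0.412, 0.522, 0.05]]
```

View pics/crop.png

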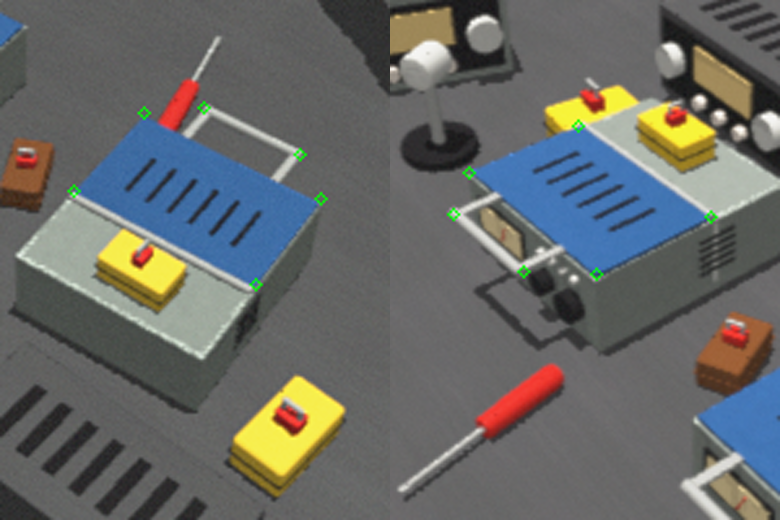

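The crop shows the yellow lock-out with its red padlock on the left amplifier's deck. It is smaller than the yellow one on the desk, and the third is brown. The fitted hatch corners and bar ends lie on the picture, so I move above the left bar, with the fingers closing along the amplifier's x.

Emit:
{"api": "send_rows", "payload": {"increments": [[-10, -8.5, 0, 0, 0, 0.3, 0.1], [-20, -17, 0, 0, 0, 0.6, 0.1], [-30, -25.5, 0, 0, 0, 0.9, 0.1], [-39.3, -33.8, 0, 0, 0, 1.177, 0.1], [-39.3, -33.8, 0, 0, 0, 1.177, 0.1], [-39.3, -33.8, 0, 0, 0, 1.177, 0.1], [-39.3, -33.8, 0, 0, 0, 1.177, 0.1], [-39.3, -33.8, 0, 0, 0, 1.177, 0.1], [-39.3, -33.8, 0, 0, 0, 1.177, 0.1], [-39.3, -33.8, 0, 0, 0, 1.177, 0.1], [-39.3, -33.8, 0, 0, 0, 1.177, 0.1], [-39.3, -33.8, 0, 0, 0, 1.177, 0.1]], "grip_force": 40}}

```text
time: 2.7
tcp_pos: [0.4662, 0.1853, 0.2312]
tool_rot: [[-0.1, 0.995, -0.001], [0.995, 0.1, 0.001], [0.001, -0.001, -1.0]]
ft_force: [-0.7, -0.2, -0.3]
grip_width: 0.552
finger_force: 0.0
```

Run:
```python
from h import *
o=manip.get_obs();f=manip.grab_frame("wrist");save(f,"w1")
print(o["time"],o["tcp_pos"],np.round(o["tool_rot"],3),np.round(o["qpos"],2),o["grip_width"])
T=np.eye(4);T[:3,:3]=o["tool_rot"];T[:3,3]=o["tcp_pos"];T=T@np.array(f["hand_eye"])
c,s=np.cos(.0973),np.sin(.0973)
v=f["pixels"].copy()
for e in (-.065,0,.065):
    p=proj(f,(.4671-s*e,.1836+c*e,.103),T);print(e,p);cv2.circle(v,(int(p[0]),int(p[1])),5,(0,255,0),1)
for u,w in ((-.13,-.118),(-.13,.118),(.02,.118),(.02,-.118)):
    p=proj(f,(.6463+c*u-s*w,.2011+s*u+c*w,.106),T);print("q",p)
    if abs(p).max()<2000: cv2.circle(v,(int(p[0]),int(p[1])),5,(255,0,0),1)
cv2.imwrite("pics/w1.png",cv2.cvtColor(v,cv2.COLOR_RGB2BGR))
pickle.dump((f,T),open("w1.pkl","wb"))
```

```text
2.7 [0.46618822 0.18525105 0.23120422] [[-0.1    0.995 -0.001]
 [ 0.995  0.1    0.001]
 [ 0.001 -0.001 -1.   ]] [-0.67  0.4   0.36  1.85 -0.17  0.92 -0.14] 0.5524001229102387
-0.065 [322.63976574 314.31468487]
0 [323.03764292 228.77526878]
0.065 [323.48949508 131.63180046]
q [387.82225267 379.40581064]
q [406.66919934  41.34122665]
q [654.68761162  42.006186  ]
q [584.05528242 380.01037641]
```

View pics/w1.png

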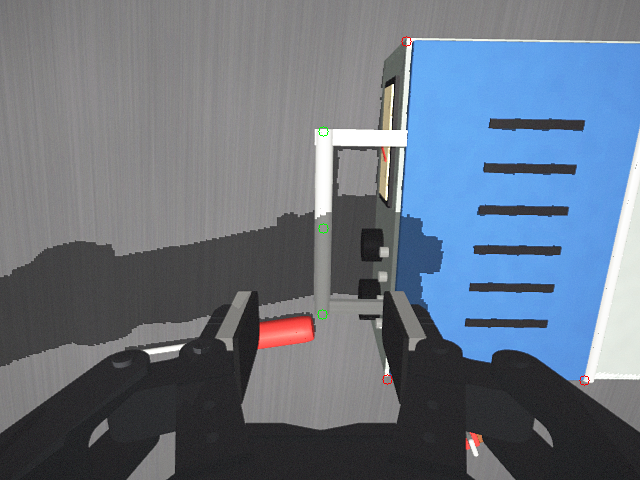

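The wrist view shows the bar at column 323, rows 131–314, and the predicted points fall on it. I descend straddling the bar and close.

Emit:
{"api": "send_rows", "payload": {"increments": [[0, 0.1, 3, 0, 0, 0, 0.1], [0, 0.1, 6, 0, 0, 0, 0.1], [0, 0.1, 9, 0, 0, 0, 0.1], [0, 0.1, 12, 0, 0, 0, 0.1], [0, 0.1, 14.5, 0, 0, 0, 0.1], [0, 0.1, 14.5, 0, 0, 0, 0.1], [0, 0.1, 14.5, 0, 0, 0, -1], [0, 0.1, 14.5, 0, 0, 0, -1], [0, 0.1, 14.5, 0, 0, 0, -1], [0, 0.1, 14.5, 0, 0, 0, -1], [0, 0.1, 14.5, 0, 0, 0, -1], [0, 0.1, 14.5, 0, 0, 0, -1]], "grip_force": 40}}

```text
time: 4.25
tcp_pos: [0.4679, 0.1839, 0.0866]
tool_rot: [[-0.097, 0.995, -0.0], [0.995, 0.097, 0.001], [0.001, -0.0, -1.0]]
ft_force: [-3.8, 1.0, 4.6]
grip_width: 0.125
finger_force: 39.3
```

Grip width is 10.6 mm with 39 N on the pads, so the bar is held. Now I lift it along its arc.

Emit:
{"api": "send_rows", "payload": {"increments": [[0, 0.05, -1.43, 0, 0, 0, -1], [0, 0.2, -2.85, 0, 0, 0, -1], [0, 0.45, -4.26, 0, 0, 0, -1], [0, 0.79, -5.65, 0, 0, 0, -1], [0, 1.24, -7.01, 0, 0, 0, -1], [0, 1.77, -8.34, 0, 0, 0, -1], [0, 2.4, -9.62, 0, 0, 0, -1], [0, 3.11, -10.86, 0, 0, 0, -1], [0, 3.92, -12.05, 0, 0, 0, -1], [0, 4.8, -13.18, 0, 0, 0, -1], [0, 5.5, -13.98, 0, 0, 0, -1], [0, 6.0, -14.5, 0, 0, 0, -1], [0, 6.0, -14.5, 0, 0, 0, -1], [0, 6.0, -14.5, 0, 0, 0, -1], [0, 6.0, -14.5, 0, 0, 0, -1], [0, 6.0, -14.5, 0, 0, 0, -1]], "grip_force": 40}}

```text
time: 6.25
tcp_pos: [0.5219, 0.1886, 0.2311]
tool_rot: [[-0.097, 0.995, -0.013], [0.995, 0.097, -0.002], [-0.0, -0.013, -1.0]]
ft_force: [-10.7, 0.3, 2.8]
grip_width: 0.122
finger_force: 39.1
```

Run:
```python
from h import *
o=manip.get_obs();print(o["time"],o["tcp_pos"],o["ft_force"],o["grip_width"],o["finger_force"],np.abs(o["joint_velocities"]).max())
f=manip.grab_frame("side");g=manip.grab_frame("scene")
for im in (f,g):
    for q in (39,45,51):
        r=.205;a=.0973;q=np.radians(q)
        for e in (-.065,.065):
            hx=.6712-r*np.cos(q)*np.cos(a)-np.sin(a)*e;hy=.2035-r*np.cos(q)*np.sin(a)+np.cos(a)*e
            p=proj(im,(hx,hy,.103+r*np.sin(q)));cv2.circle(im["pixels"],tuple(int(round(k)) for k in p),1,(0,255,0),-1)
o=[cv2.resize(f["pixels"][50:280,190:390],None,fx=2,fy=2,interpolation=cv2.INTER_CUBIC),cv2.resize(g["pixels"][130:360,270:470],None,fx=2,fy=2,interpolation=cv2.INTER_CUBIC)]
cv2.imwrite("pics/end.png",cv2.cvtColor(np.hstack(o),cv2.COLOR_RGB2BGR))
```

```text
6.25 [0.52194441 0.18855129 0.23108325] [-10.66138803   0.26768715   2.76241451] 0.1216043701227515 39.09638822078705 0.0007704065615041602
```

View pics/end.png

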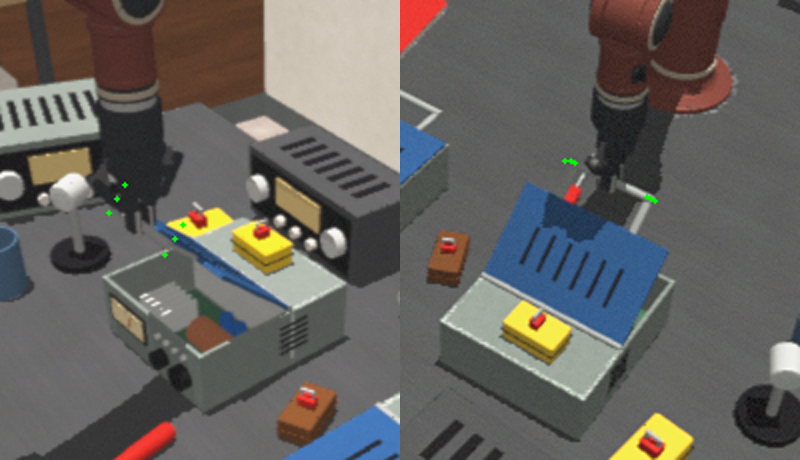

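The hatch is open and the lock-out has not moved. The kinematics put the bar at about 44°. I'll zoom in on the side view to confirm the angle.

Run:
```python
from h import *
f=manip.grab_frame("side");v=cv2.resize(f["pixels"][120:210,225:345],None,fx=6,fy=6,interpolation=cv2.INTER_CUBIC)
a=.0973
for q,c in ((38,(255,0,0)),(45,(0,255,0)),(52,(255,0,255))):
    q=np.radians(q)
    def P(r,e):
        p=proj(f,(.6712-r*np.cos(q)*np.cos(a)-np.sin(a)*e,.2035-r*np.cos(q)*np.sin(a)+np.cos(a)*e,.103+r*np.sin(q)))
        return tuple(int(k) for k in (p-[225,120]+.5)*6)
    cv2.polylines(v,[np.array([P(.005,-.118),P(.155,-.118),P(.155,.118)])],False,c,1)
    cv2.line(v,P(.205,-.065),P(.205,.065),c,1)
cv2.imwrite("pics/end2.png",cv2.cvtColor(v,cv2.COLOR_RGB2BGR))
```

```text
(no output)
```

View pics/end2.png

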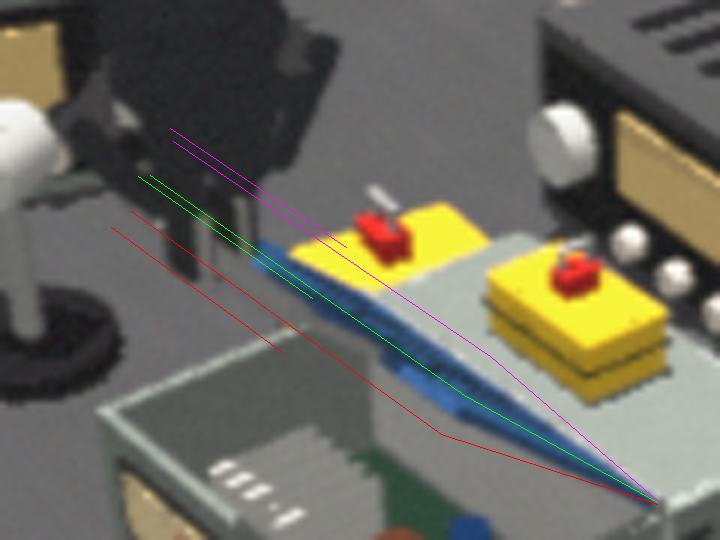

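The plate's near front corner (460,405 in the crop) and the bar's near end (about 310,295) lie on the green 45° outline. The hatch is at rest and the grip is firm, so I hand the job in.

```bash
python3 -c "
from h import *
print(manip.sign_off())"
```

```text
the job is handed in; nothing more can be done
None
```

I lifted the left, isolated amplifier's blue hatch by its bar and handed the job in with the fingers still holding it at about 45 degrees. At the last reading the arm was still. I moved only that hatch; the beacon amplifier and the other things were not touched. The sign-off gave no verdict.

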